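# Check the bakery scale with its tube-kept weight

## Task

Check the scale: on the console press the round key fully down to wake it, then the square key to zero the empty pan; then push the tall swivel tube over so that the check weight slides out and lies in the pan, let the tube swing back upright, and last press the bar key to store the reading. Press one key at a time and let each spring back; never press the cross key, do not touch the weight with the robot, and leave everything else where it stands.

Things in the scene. Friction and masses are not known exactly. Their poses are not given: they have to be found in the camera images.
- key_round (a joint): travel of the ROUND key (white disc, 46 mm across): 0 up, 0.008 m fully pressed. All four keys are white spring keys on the console, pressed straight down; about 1 N starts one moving and under 4 N holds it fully down; let go, it springs back up.
- key_square (a joint): travel of the SQUARE key (white, 40 x 40 mm): 0 up, 0.008 m fully pressed.
- key_bar (a joint): travel of the BAR key (white narrow oblong, 60 x 20 mm, long side along the console's y): 0 up, 0.008 m fully pressed.
- key_cross (a joint): travel of the CROSS key (white plus sign, 46 mm across, arms 14 mm wide): 0 up, 0.008 m pressed. It erases the record and must not be pressed.
- round_top (a point): centre of the top face of the ROUND key, 62 mm above the table while up; moves down with it. Its z axis points up.
- square_top (a point): centre of the top face of the SQUARE key, 62 mm above the table while up; moves down with it. Its z axis points up.
- bar_top (a point): centre of the top face of the BAR key, 62 mm above the table while up; moves down with it. Its z axis points up.
- cross_top (a point): centre of the top face of the CROSS key, 62 mm above the table while up; moves down with it. Its z axis points up.
- console: fixed grey key console standing flat on the table; origin under the centre of its 170 x 170 mm key deck, which is 40 mm high. The keys stand in a 2 x 2 grid, 74 mm apart along its x and y, in any arrangement. A raised strip with a dark display, 75 mm high, borders its +x (far) edge, x from 83 to 113 mm.
- scale: fixed grey check scale standing on the table; its origin lies on the table under the weighing pan. At its +y side stands a two-legged bracket, 208 mm high and 92 mm wide over its pivot caps along x, that carries the tall swivel tube.
- pan_floor (a point): point on the floor of the steel weighing pan, straight above the scale's origin, 60 mm above the table; axes as the scale's (z up). The floor reaches from y -105 to +130 mm and x -105 to +105 mm; walls 4 mm thick and 30 mm high stand on its -x, +x and -y sides, and it is open on the +y side, towards the tube.
- tube_pivot (a point): middle of the tube's horizontal pivot, at x 0, y 155 mm, z 190 mm in the scale's frame; axes as the scale's. Does not move. The tube turns about the x axis here.
- tube (a joint): angle of the swivel tube: 0 upright (mouth up), growing as its mouth tips towards the scale's -y, over the pan; 1.57 is level, 2.35 the end stop (mouth down over the pan). A light spring (about 0.13 Nm at the end stop) brings it upright by itself when let go. The weight may carry it over to the stop by itself once it slides, somewhat past level.
- tube_mouth (a point): centre of the open mouth of the tall aluminium swivel tube; moves with the tube, z axis out along it. The tube is square, 46 mm outside, 36 mm inside, closed at the foot, and reaches from 85 mm below the pivot to 75 mm above it (mouth 265 mm above the table when upright). Its +y wall, at y 23 mm from the pivot, is free to be pushed above the bracket.
- weight: check weight: square bar of polished steel, 25 x 25 x 105 mm, about 0.5 kg, origin at its centre, z along its length. It starts standing in the tube with its top 50 mm below the mouth; it slides out by itself once the tube is tipped well past level.
- loaf_tin: bystander: open dark steel loaf tin, 120 x 200 mm, 75 high; origin at the centre of its underside; leave it alone
- proof_bowl: bystander: wooden proving bowl, 170 mm across, 70 high; origin at the centre of its underside; leave it alone
- shaker: bystander: aluminium flour shaker, closed can 64 mm across, 120 high; origin at the centre of its underside; leave it alone
- seed_jar: bystander: amber glass seed jar with steel lid, 84 mm across, 130 high; origin at the centre of its underside; leave it alone
- mug: bystander: white mug, 76 mm across, 85 high; origin at the centre of its underside; leave it alone
- scraper: bystander: dough scraper lying flat, steel blade 110 x 130 mm, round wooden grip 26 mm high; origin at the centre of its underside; leave it alone
- wood_block: bystander: wooden block, 100 x 160 mm, 50 high; origin at the centre of its underside; leave it alone

How it is judged:
By the outcome, as a careful person would: the job done as asked, in the order asked, and still so for the second after the job is handed in, with the robot touching nothing.
It also fails if it takes over 61 s, if anything falls off the work surface, if the arm or the gripper's body presses on something with over 40 N, if the wrist force passes 120 N, or if a joint passes its speed limit or range.

## Robot

A 6-joint arm with a two-finger parallel gripper is mounted at the origin on the work surface. World frame = base frame: x ahead of the robot, y to its left, z up, the work surface at z = 0. Lengths are in m, angles in rad, forces in N, time in s.
With the tool pointing down it reaches from about 0.225 to 0.875 m from the base axis. Payload 3.4 kg.
Tool frame: the origin (TCP) lies on the centre line of the jaws, within the pads' length; the fingertips stand 19 mm ahead of it and the grasp point (between the pads) is the TCP (nose_length is the distance from the TCP to the fingertips, in m); z points along the fingers, y is the direction in which the jaws open and shut (so a half turn about z gives the same grasp; the last joint's range is limited). The gripper opens to 85 mm and grips with 20 to 120 N. Pads are 22 mm wide; open, the fingers measure 114 mm over their backs; the gripper's body (76 mm by 85 mm) begins 54 mm behind the grasp point. The pads swing forward as they close: fully open they stand 13 mm farther back than shut.
Start: joints at [-1.466, 0.276, 1.505, -0, 1.361, -0.121], TCP at [0.129, -0.56, 0.25] pointing down, gripper open.
Joint ranges: [-2.89, 2.89], [-0.75, 2.08], [0.22, 2.7], [-1.18, 4.32], [0.11, 2.71], [-2.7, 2.7]. Speed limits (rad/s): [2.57, 2.57, 3.14, 3.14, 3.14, 3.14].

## Interface

Orientations are given as a unit quaternion [w, x, y, z].
In Python, from rig import * gives the robot as it stands.
- The arm moves only by the shell command python3 -m jog 'ROWS' [OPENING] [FORCE]. ROWS is JSON, one flat list of numbers, 6 for each row, row after row: the shift along the tool's x, y, z in mm, then the turn, a rotation vector about the tool's x, y, z in degrees. In form: [tx, ty, tz, wx, wy, wz, tx, ty, tz, wx, wy, wz, ...]. A call has 1 to 10 rows; each row is the pose to reach, as a shift and turn from the pose commanded when the call began, along the tool's axes at that moment; what a row does not reach only later rows make up. A row lasts 1/8 s, in which the tool goes at most 62.5 mm and 10.7 degrees, less where a joint would pass 70% of its speed; a pose out of reach is approached as far as the arm can. A call with a gripper value outside its range is refused whole. OPENING is the closure, from 0 (fully open) to 1 (shut), set as the call begins (- or left out, the last holds). The fingers move at their own pace and stop on an object; FORCE is the grip in N (left out, the last holds). Time passes only in rows, so rows that repeat a pose let the fingers close. It gives the time, the measured TCP pose, the force and the opening at its end, in the units of the state.
- get_state(): the state, without advancing time (a new reading comes with each control period).
- get_image(name): name is "scene" or "top"; returns a dict with "frame" (480x640x3 uint8, red, green, blue), "camera_matrix" (3x3 intrinsics, pixels), "rvec" (rotation vector, rad) and "tvec" (3), from world to camera coordinates, as OpenCV has them. Camera axes: x right, y down, z forward; pixel columns grow to the right and rows downward; lengths in m; the calibration is good to about 2 mm. A picture is of the moment at which its call begins. There is no depth.
- sign_off(): hands the job in, once; it reports no verdict.
The state is a dict: "clock": time; "qpos": joint angles; "qd": joint speeds; "effort": joint torques, N m; "position": TCP position; "ee_rot": TCP orientation; "contact_force": force on the tool from outside, world axes, zero at the start; "moment": the same for the moment, N m; "width": finger opening in m.
Only numpy, scipy, OpenCV 4.12 (cv2) and the standard library are available. Lean on these libraries where they do the work, as an engineer would, in place of code of your own. Each camera call takes 0.05 s, during which the arm holds its last target.

## Working session

There is one attempt and no reset: what is moved stays moved. The work goes in short steps, Python scripts to look and compute and a shell command to move; the robot and the scene stay as the last step left them, time stands still between calls to the robot, and variables do not carry over. Pictures are saved under pics/ and viewed, and the job is handed in when it is done.

```bash
ls; mkdir -p pics; python3 - <<'E'
from rig import *
import cv2
for n in("scene","top"):
    d=get_image(n); cv2.imwrite(f"pics/{n}0.png",d["frame"][:,:,::-1])
    print(n,d["camera_matrix"],d["rvec"],d["tvec"])
print(get_state())
E
```

```text
pics
scene [[472.17628688   0.         308.48236887]
 [  0.         472.17628688 240.84135043]
 [  0.           0.           1.        ]] [ 1.89553965  1.36569194 -0.66936229] [-0.15049274 -0.16189921  1.81868698]
top [[439.45239998   0.         318.37698114]
 [  0.         439.45239998 244.94316629]
 [  0.           0.           1.        ]] [ 2.12786883 -2.17352043  0.08519005] [0.021422   0.54492112 1.23516796]
{'clock': 0.1, 'qpos': array([-1.46603048e+00,  2.76504554e-01,  1.50599953e+00,  1.54421795e-05,
        1.36071825e+00, -1.20944522e-01]), 'qd': array([-0.00056294, -0.00113797, -0.00334905,  0.00156009, -0.00181864,
       -0.00016911]), 'effort': array([ 1.75648849e-03, -4.17700446e+01, -2.46404403e+01, -2.33321407e-04,
        5.71538534e-03,  1.41873670e-05]), 'position': array([ 0.12866843, -0.55996296,  0.2495445 ]), 'ee_rot': array([-8.14755103e-04,  9.93638462e-01,  1.12614133e-01,  1.41412453e-05]), 'contact_force': array([ 0.17514395, -0.36415611, -0.16100827]), 'moment': array([ 0.01016417, -0.03214269,  0.01532528]), 'width': 0.08583913738512552}
```

View pics/scene0.png

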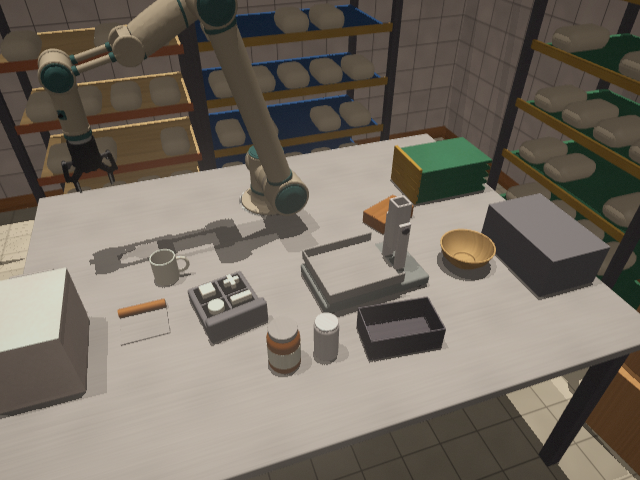

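View pics/top0.png

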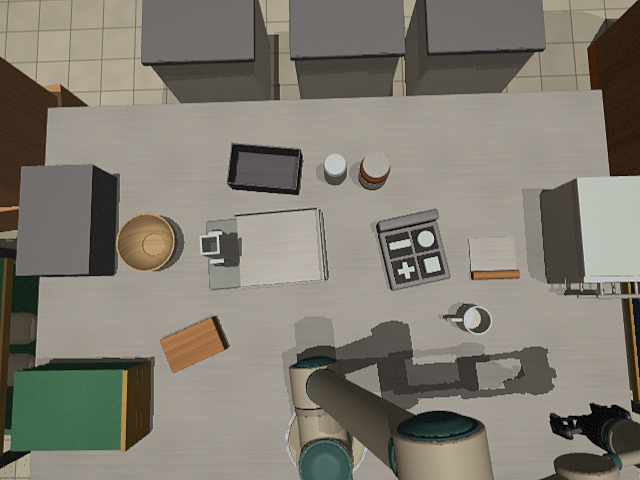

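The top view shows these keys: bar at about (400,244), round (426,239), cross (406,270) and square (432,265). The tube mouth is near (210,244) and the pan spans roughly (237–327, 208–287). Next I'll measure these with masks and ray casting.

```bash
cat > h.py <<'E'
from rig import *
import cv2, numpy as np
def ray(d,uv,z):
    K=d["camera_matrix"];R,_=cv2.Rodrigues(np.array(d["rvec"],float));t=np.array(d["tvec"],float).ravel()
    C=-R.T@t; v=R.T@np.linalg.inv(K)@np.array([uv[0],uv[1],1.])
    return C+v*(z-C[2])/v[2]
def proj(d,P):
    return cv2.projectPoints(np.array(P,float).reshape(-1,3),np.array(d["rvec"],float),np.array(d["tvec"],float),d["camera_matrix"],None)[0].reshape(-1,2)
E
python3 - <<'E'
from h import *
d=get_image("top");f=d["frame"]
def blobs(roi,thr,amin,d=d):
    f=d["frame"];x0,y0,x1,y1=roi;m=(f[y0:y1,x0:x1].min(2)>thr).astype('uint8')
    n,l,s,c=cv2.connectedComponentsWithStats(m)
    return [(s[i,4],c[i]+[x0,y0],s[i,:4]) for i in range(1,n) if s[i,4]>amin]
for thr in(170,200):
  for a,c,b in blobs((378,205,455,292),thr,40): print(thr,a,c,b,ray(d,c,.062)[:2])
s=get_image("scene")
for a,c,b in blobs((185,265,270,340),150,20,s): print('s',a,c,b,ray(s,c,.062)[:2])
cv2.imwrite("pics/t1.png",cv2.resize(f[195:300,190:460],None,fx=2.9,fy=2.9,interpolation=2)[:,:,::-1])
cv2.imwrite("pics/s1.png",cv2.resize(s["frame"][180:350,180:450],None,fx=2.9,fy=2.9,interpolation=2)[:,:,::-1])
E
```

```text
170 190 [425.58421053 238.24736842] [40 26 16 16] [ 0.55365686 -0.29054142]
170 126 [399.6031746  244.05555556] [12 35 21 10] [ 0.5390251  -0.21783339]
170 181 [431.94475138 264.09392265] [46 52 17 15] [ 0.481156  -0.3047212]
170 124 [405.86290323 269.63709677] [20 57 17 17] [ 0.46733383 -0.23226666]
s 2337 [221.00813008 288.55712452] [ 0  0 85 75] [ 0.49554476 -0.26629204]
s 100 [240.06 294.84] [45 25 21 11] [ 0.53788782 -0.21981307]
s 150 [215.4        304.41333333] [23 34 16 12] [ 0.55243173 -0.29176353]
s 288 [255.40625    333.80902778] [48 58 37 17] [ 0.6894902  -0.21103139]
```

View pics/t1.png

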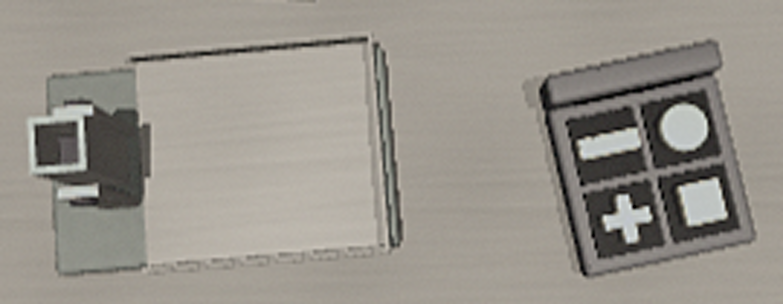

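View pics/s1.png

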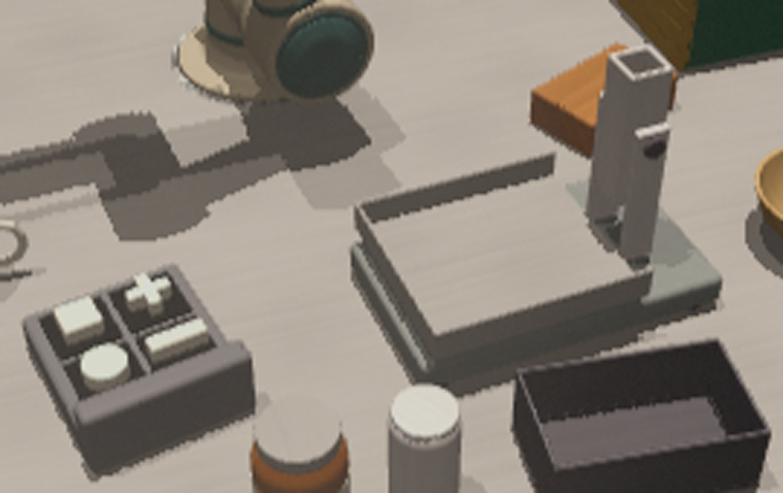

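```bash
python3 - <<'E'
from h import *
t=get_image("top");s=get_image("scene")
g=lambda p,o:(np.array(p,float)/2.9+o)
T=lambda p:g(p,[190,195]); S=lambda p:g(p,[180,180])
mc=[(29,119),(85,112),(92,170),(34,177)]
P=[ray(t,T(p),.265)[:2] for p in mc];print('top mouth',np.round(P,4).tolist(),np.mean(P,0),[np.linalg.norm(P[i]-P[i-1]) for i in range(4)])
ms=[(608,57),(650,46),(672,70),(630,80)]
Q=[ray(s,S(p),.265)[:2] for p in ms];print('scene mouth',np.round(Q,4).tolist(),np.mean(Q,0))
for i in range(4):
    for nm,A in(('t',P),('s',Q)):
        v=A[i]-A[i-1];print(nm,np.degrees(np.arctan2(v[1],v[0])))
# pan outer -y wall top corners; base
for nm,p,z in(('far-y',(370,40),.09),('near-y',(389,250),.09),('far+y',(130,60),.09),('near+y',(148,268),.09),):print(nm,ray(t,T(p),z))
for nm,p in(('near-y',(357,207)),('far-y',(436,337)),('far+y',(650,270)),('near+y',(553,155))):print('s',nm,ray(s,S(p),.09))
E
```

```text
top mouth [[0.547, 0.2828], [0.5517, 0.2368], [0.5041, 0.2308], [0.4994, 0.2782]] [0.52554426 0.25714028] [np.float64(0.047812317958964685), np.float64(0.04624112946322649), np.float64(0.0479885548394287), np.float64(0.04762633358775722)]
scene mouth [[0.5089, 0.2351], [0.5047, 0.2825], [0.5492, 0.2831], [0.5513, 0.2376]] [0.52850786 0.25956902]
t 5.4880223453199015
s -176.66759932980142
t -84.20292366914164
s 95.02584189557908
t -172.85719334799552
s 0.7417299890400947
t 95.60014472557762
s -87.35675886634827
far-y [0.6393077  0.00832753 0.09      ]
near-y [ 0.43922311 -0.00561541  0.09      ]
far+y [0.62574172 0.23872777 0.09      ]
near+y [0.42695927 0.22142856 0.09      ]
s near-y [ 0.44589007 -0.0040051   0.09      ]
s far-y [0.65037005 0.00845326 0.09      ]
s far+y [0.63161253 0.23989091 0.09      ]
s near+y [0.4308787  0.22538855 0.09      ]
```

```bash
cat >> h.py <<'E'
from scipy.spatial.transform import Rotation as Ro
def tool(*goals):
    s=get_state();q=s["ee_rot"];R=Ro.from_quat([q[1],q[2],q[3],q[0]]).as_matrix()
    print('clk',s["clock"],'pos',np.round(s["position"],4),'F',np.round(s["contact_force"],1),'w',round(s["width"],4),'x-yaw',round(np.degrees(np.arctan2(R[1,0],R[0,0])),2),'z',np.round(R[:,2],3),'q',np.round(s["qpos"],2))
    for g in goals: print(g,'-> mm',np.round(R.T@(np.array(g)-s["position"])*1e3,1))
E
python3 -c "
from h import *
tool((.5535,-.2905,.14),(.481,-.305,.14),(.539,-.218,.14),(.467,-.232,.14))"
```

```text
clk 0.3 pos [ 0.1287 -0.5603  0.25  ] F [0.9 0.6 0.2] w 0.0854 x-yaw 12.93 z [-0.     0.001 -1.   ] q [-1.47  0.28  1.51  0.    1.36 -0.12]
(0.5535, -0.2905, 0.14) -> mm [ 474.4 -167.8  110.1]
(0.481, -0.305, 0.14) -> mm [ 400.5 -169.9  110.1]
(0.539, -0.218, 0.14) -> mm [ 476.5 -241.7  110.2]
(0.467, -0.232, 0.14) -> mm [ 403.2 -244.1  110.2]
```

```bash
python3 -m jog '[474,-168,80,0,0,0,474,-168,80,0,0,0,474,-168,80,0,0,0,474,-168,80,0,0,0,474,-168,80,0,0,0,474,-168,80,0,0,0,474,-168,80,0,0,0,474,-168,80,0,0,0,474,-168,80,0,0,0,474,-168,80,0,0,0]' 1 40; python3 -c "
from h import *
tool((.5535,-.2905,.095))"
```

```text
clock: 1.55
position: [0.5531, -0.2902, 0.1699]
ee_rot: [-0.0, 0.994, 0.113, -0.001]
contact_force: [-2.1, 0.1, 0.7]
width: -0.0002
clk 1.55 pos [ 0.5531 -0.2902  0.1699] F [-2.1  0.1  0.7] w -0.0002 x-yaw 13.03 z [-0.001 -0.    -1.   ] q [-0.59  0.4   1.52 -0.    1.22  0.75]
(0.5535, -0.2905, 0.095) -> mm [ 0.4  0.4 74.9]
```

```bash
python3 -m jog '[0,0,50,0,0,0,0,0,76,0,0,0,0,0,83,0,0,0,0,0,83,0,0,0]'; python3 - <<'E'
from h import *
tool((.5535,-.2905,.081),(.5535,-.2905,.073))
s=get_image("scene");cv2.imwrite("pics/s2.png",cv2.resize(s["frame"][200:350,150:350],None,fx=4,fy=4,interpolation=2)[:,:,::-1])
E
```

```text
clock: 2.05
position: [0.5525, -0.2917, 0.0879]
ee_rot: [0.0, 0.994, 0.112, 0.0]
contact_force: [1.4, -1.3, 0.6]
width: 0.0002
clk 2.05 pos [ 0.5525 -0.2917  0.0879] F [ 1.4 -1.3  0.6] w 0.0002 x-yaw 12.85 z [ 0.    -0.001 -1.   ] q [-0.6   0.47  1.62 -0.    1.04  0.75]
(0.5535, -0.2905, 0.081) -> mm [ 1.2 -1.   6.9]
(0.5535, -0.2905, 0.073) -> mm [ 1.2 -1.  14.9]
```

View pics/s2.png

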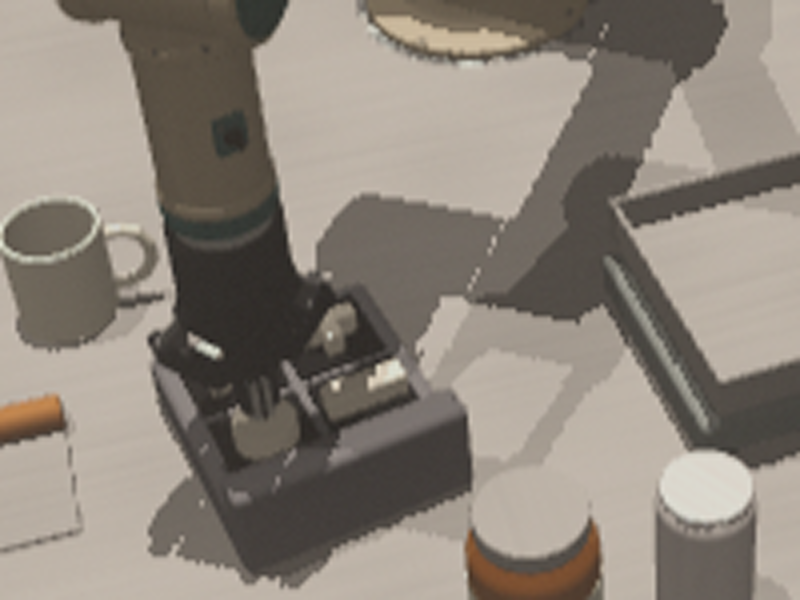

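The closed fingertips stand about 5 mm above the middle of the round key (crop ~(262,415)), clear of the other keys. I'll press it now.

```bash
python3 -m jog '[0,0,6,0,0,0,0,0,10,0,0,0,0,0,13,0,0,0,0,0,14,0,0,0,0,0,14,0,0,0]';python3 -m jog '[0,0,1.5,0,0,0,0,0,1.5,0,0,0]'; python3 - <<'E'
from h import *
tool()
s=get_image("scene");cv2.imwrite("pics/s3.png",cv2.resize(s["frame"][200:350,150:350],None,fx=4,fy=4,interpolation=2)[:,:,::-1])
E
```

```text
clock: 2.72
position: [0.5536, -0.2912, 0.0737]
ee_rot: [0.001, 0.994, 0.113, 0.001]
contact_force: [0.1, -2.5, 2.4]
width: -0.0005
clock: 2.98
position: [0.5536, -0.2912, 0.073]
ee_rot: [0.001, 0.994, 0.113, 0.001]
contact_force: [-0.2, -1.8, 7.9]
width: -0.0
clk 2.975 pos [ 0.5536 -0.2912  0.073 ] F [-0.2 -1.8  7.9] w -0.0 x-yaw 12.95 z [ 0.002 -0.002 -1.   ] q [-0.6   0.49  1.64 -0.    1.01  0.75]
```

View pics/s3.png

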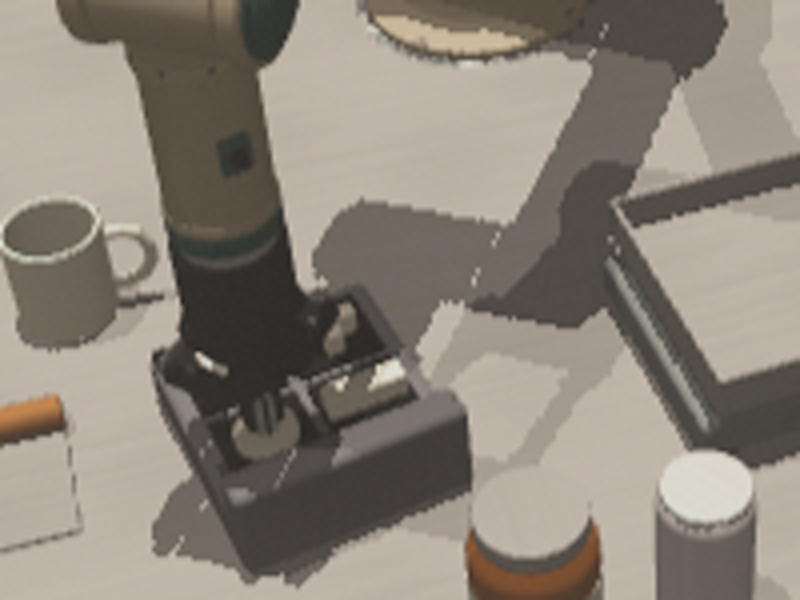

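The force rose from 2.4 to 7.9 N at TCP z = 0.073, so the key is on its stop. I'll lift and move to the square key.

```bash
python3 -m jog '[0,0,-16,0,0,0,0,0,-40,0,0,0,-40,-1,-40,0,0,0,-74,-2,-40,0,0,0,-74,-2,-25,0,0,0,-74,-2,-15,0,0,0,-74,-2,-15,0,0,0]'; python3 - <<'E'
from h import *
tool((.481,-.305,.073))
s=get_image("scene");cv2.imwrite("pics/s4.png",cv2.resize(s["frame"][200:350,150:350],None,fx=4,fy=4,interpolation=2)[:,:,::-1])
E
```

```text
clock: 3.9
position: [0.4806, -0.3044, 0.0855]
ee_rot: [-0.001, 0.994, 0.113, -0.001]
contact_force: [0.7, -0.8, -0.2]
width: -0.0002
clk 3.9 pos [ 0.4806 -0.3044  0.0855] F [ 0.7 -0.8 -0.2] w -0.0002 x-yaw 12.97 z [-0.002  0.002 -1.   ] q [-0.69  0.41  1.75  0.    0.98  0.66]
(0.481, -0.305, 0.073) -> mm [ 0.2  0.7 12.5]
```

View pics/s4.png

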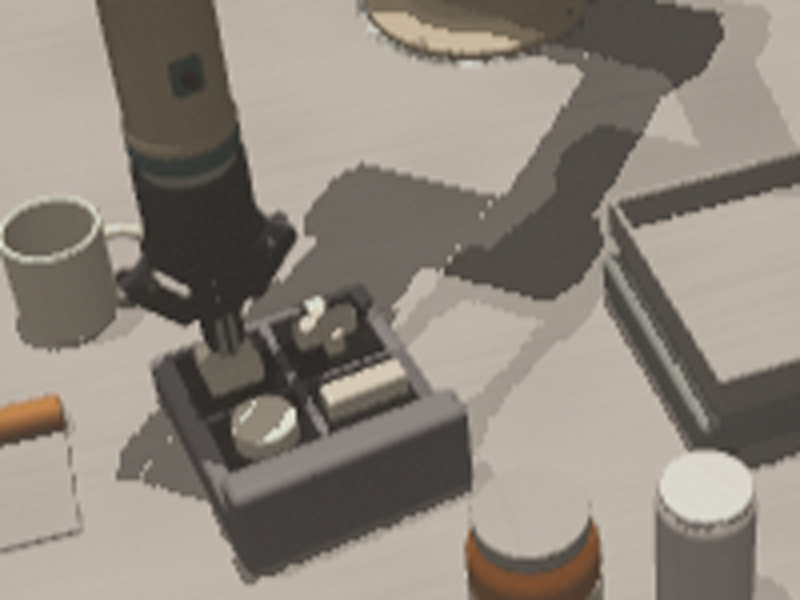

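The round key is back up, and the tip is over the square key (crop ~(228,365)). The knuckles are well clear of the mug, so I'll press.

```bash
python3 -m jog '[0,0,6,0,0,0,0,0,10,0,0,0,0,0,13,0,0,0,0,0,14.5,0,0,0,0,0,15,0,0,0,0,0,15,0,0,0]'; python3 - <<'E'
from h import *
s=get_image("scene");cv2.imwrite("pics/s5.png",cv2.resize(s["frame"][200:350,150:350],None,fx=4,fy=4,interpolation=2)[:,:,::-1])
E
```

```text
clock: 4.7
position: [0.4814, -0.3054, 0.073]
ee_rot: [0.001, 0.994, 0.113, 0.001]
contact_force: [1.6, 1.9, 7.4]
width: -0.0004
```

View pics/s5.png

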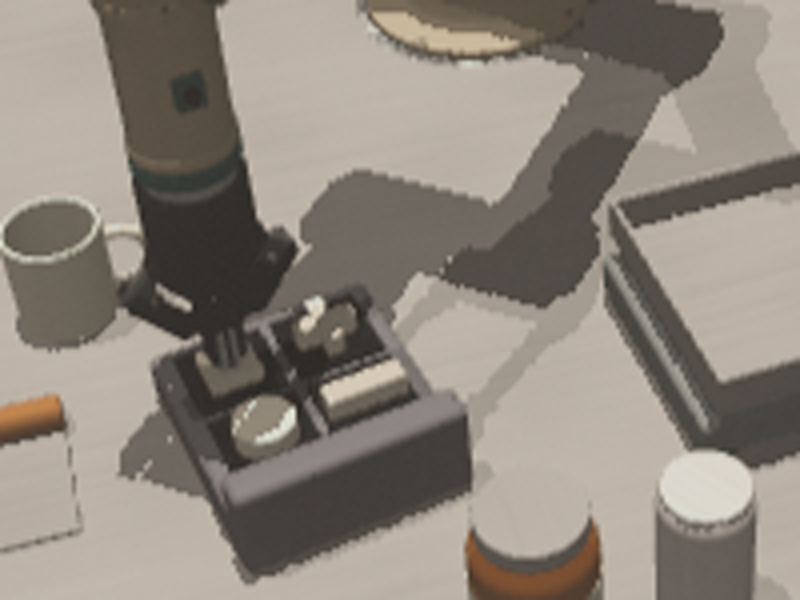

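At 7.4 N and z = 0.073 the square key is fully down. I'll lift, cross high over the tube and turn the tool so the fingers' narrow depth lies along y.

```bash
python3 -m jog '[0,0,-14,0,0,0,0,0,-60,0,0,0,0,0,-120,0,0,0]'; python3 - <<'E'
from h import *
tool((.5232,.312,.38))
s=get_image("scene");cv2.imwrite("pics/s6.png",cv2.resize(s["frame"][200:350,150:350],None,fx=4,fy=4,interpolation=2)[:,:,::-1])
t=get_image("top")
print('bowl',ray(t,(146,243),.07))
E
```

```text
clock: 5.12
position: [0.4788, -0.3044, 0.1918]
ee_rot: [-0.002, 0.994, 0.113, -0.002]
contact_force: [0.4, -0.9, 0.9]
width: 0.0003
clk 5.125 pos [ 0.4788 -0.3044  0.1918] F [ 0.4 -0.9  0.9] w 0.0003 x-yaw 12.93 z [-0.005  0.003 -1.   ] q [-0.69  0.31  1.61 -0.    1.23  0.66]
(0.5232, 0.312, 0.38) -> mm [ 180.5 -591.5 -186.7]
bowl [0.5575486  0.49548095 0.07      ]
```

View pics/s6.png

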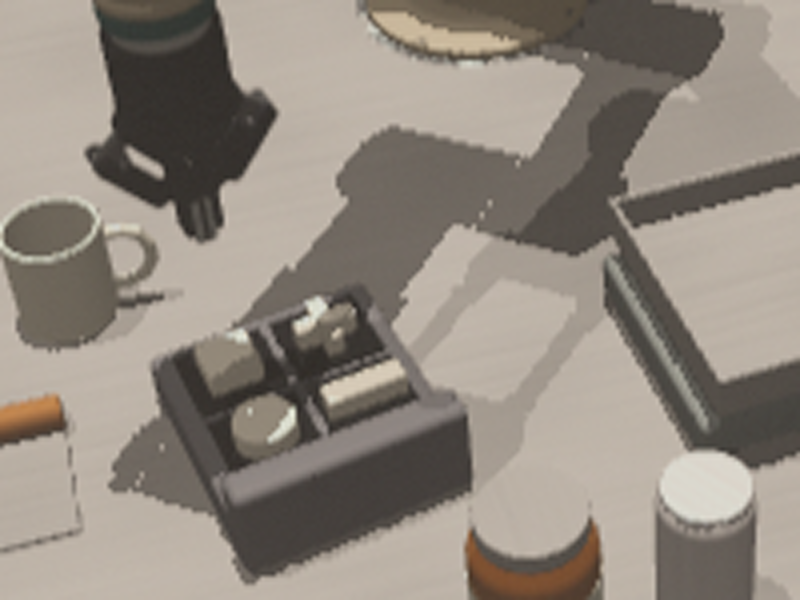

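```bash
python3 -m jog '[180,-591,-187,0,0,-81,180,-591,-187,0,0,-81,180,-591,-187,0,0,-81,180,-591,-187,0,0,-81,180,-591,-187,0,0,-81,180,-591,-187,0,0,-81,180,-591,-187,0,0,-81,180,-591,-187,0,0,-81,180,-591,-187,0,0,-81,180,-591,-187,0,0,-81]'; python3 - <<'E'
from h import *
tool((.5232,.312,.38),(.5232,.312,.259))
E
```

```text
clock: 6.48
position: [0.5215, 0.2928, 0.373]
ee_rot: [0.0, 0.682, 0.731, -0.001]
contact_force: [1.4, -0.5, 0.5]
width: 0.0003
clk 6.475 pos [0.5215 0.2928 0.373 ] F [ 1.4 -0.5  0.5] w 0.0003 x-yaw 93.93 z [-0.001 -0.002 -1.   ] q [ 0.4   0.27  1.21 -0.    1.66  0.33]
(0.5232, 0.312, 0.38) -> mm [19.   3.  -7.1]
(0.5232, 0.312, 0.259) -> mm [ 19.2   3.1 113.9]
```

```bash
python3 -m jog '[20,3,0,0,0,0,20,3,0,0,0,0,20,3,60,0,0,0,20,3,114,0,0,0,20,3,114,0,0,0]'; python3 - <<'E'
from h import *
tool((.5232,.312,.259))
s=get_image("scene");t=get_image("top")
a=cv2.resize(s["frame"][150:310,280:480],None,fx=2,fy=2,interpolation=2);b=cv2.resize(t["frame"][160:320,140:340],None,fx=2,fy=2,interpolation=2)
cv2.imwrite("pics/st7.png",np.hstack([a,b])[:,:,::-1])
E
```

```text
clock: 7.1
position: [0.5206, 0.3079, 0.2538]
ee_rot: [-0.002, 0.683, 0.73, -0.006]
contact_force: [-1.2, 0.6, 1.6]
width: -0.0
clk 7.1 pos [0.5206 0.3079 0.2538] F [-1.2  0.6  1.6] w -0.0 x-yaw 93.81 z [-0.012 -0.006 -1.   ] q [ 0.42  0.33  1.42 -0.    1.41  0.35]
(0.5232, 0.312, 0.259) -> mm [ 3.9  2.8 -5.3]
```

View pics/st7.png

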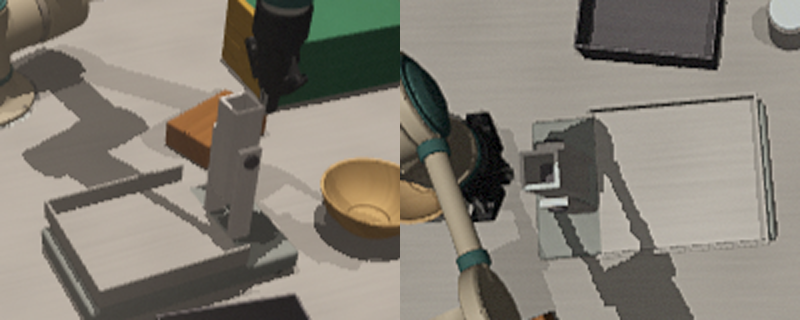

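The finger stands beside the tube's +y wall with a visible gap, and it is centred on the tube. I'll let it settle and re-read.

```bash
python3 -m jog '[0,0,0,0,0,0,0,0,0,0,0,0]' >/dev/null; python3 - <<'E'
from h import *
tool()
p=get_state()["position"][:2]-[.527,.258];print('ys',p@[-.0698,.9976],'xs',p@[.9976,.0698])
E
```

```text
clk 7.45 pos [0.525  0.3119 0.2613] F [0.3 0.5 0.5] w 0.0003 x-yaw 93.92 z [ 0.004  0.002 -1.   ] q [ 0.42  0.32  1.41 -0.    1.4   0.35]
ys 0.05393799171176821 xs 0.0018119088349662577
```

```bash
python3 -m jog '[-12,0,0,0,0,0,-20,0,-1,0,0,0,-28,0,-3,0,0,0,-36,0,-4,0,0,0,-44,0,-4,0,0,0,-52,0,-3,0,0,0,-60,0,-1,0,0,0,-68,0,2,0,0,0,-75,0,5,0,0,0,-75,0,5,0,0,0]'; python3 - <<'E'
from h import *
tool()
p=get_state()["position"][:2]-[.527,.258];print('ys',p@[-.0698,.9976],'xs',p@[.9976,.0698])
s=get_image("scene");t=get_image("top")
a=cv2.resize(s["frame"][150:310,280:480],None,fx=2,fy=2,interpolation=2);b=cv2.resize(t["frame"][160:320,140:340],None,fx=2,fy=2,interpolation=2)
cv2.imwrite("pics/st8.png",np.hstack([a,b])[:,:,::-1])
E
```

```text
clock: 8.7
position: [0.529, 0.2362, 0.2534]
ee_rot: [0.0, 0.683, 0.731, -0.0]
contact_force: [-0.2, 3.2, 1.7]
width: 0.0
clk 8.7 pos [0.529  0.2362 0.2534] F [-0.2  3.2  1.7] w 0.0 x-yaw 93.9 z [-0.001 -0.001 -1.   ] q [ 0.3   0.28  1.49 -0.    1.37  0.23]
ys -0.02186594526923888 xs 0.0005007196856140861
```

View pics/st8.png

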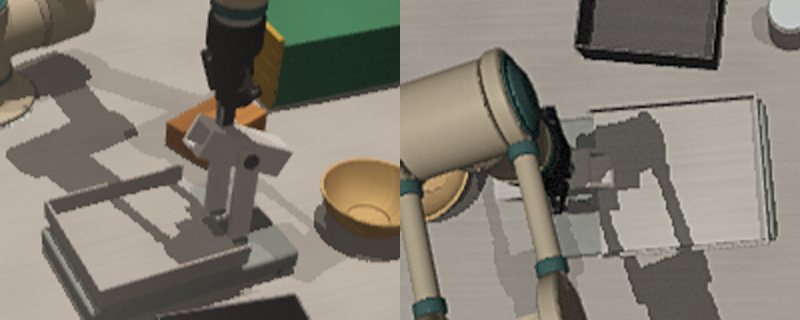

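The tube is tipped to about 60° and the finger is on its upper wall. I'll go on over past level.

```bash
python3 -m jog '[-5,0,5,0,0,0,-9,0,9,0,0,0,-18,0,15,0,0,0,-28,0,22,0,0,0,-36,0,28,0,0,0,-41,0,34,0,0,0,-43,0,39,0,0,0,-43,0,43,0,0,0,-43,0,43,0,0,0]'; python3 - <<'E'
from h import *
tool()
p=get_state()["position"][:2]-[.527,.258];print('ys',p@[-.0698,.9976],'xs',p@[.9976,.0698])
s=get_image("scene");t=get_image("top")
a=cv2.resize(s["frame"][150:310,280:480],None,fx=2,fy=2,interpolation=2);b=cv2.resize(t["frame"][160:320,140:340],None,fx=2,fy=2,interpolation=2)
cv2.imwrite("pics/st9.png",np.hstack([a,b])[:,:,::-1])
E
```

```text
clock: 9.93
position: [0.5322, 0.1931, 0.2105]
ee_rot: [0.001, 0.682, 0.731, -0.001]
contact_force: [0.5, -1.3, 4.3]
width: -0.0001
clk 9.925 pos [0.5322 0.1931 0.2105] F [ 0.5 -1.3  4.3] w -0.0001 x-yaw 93.95 z [ 0.    -0.002 -1.   ] q [ 0.23  0.29  1.59 -0.    1.26  0.16]
ys -0.06512981878252562 xs 0.0006080941545033068
```

View pics/st9.png

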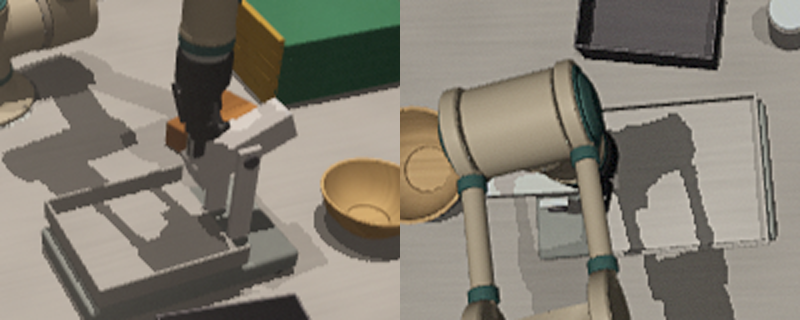

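The tube is past level at about 115°, and the weight is not out yet. I'll push further down.

```bash
python3 -m jog '[0,0,4,0,0,0,1,0,8,0,0,0,1,0,11,0,0,0,1,0,11,0,0,0,1,0,11,0,0,0,1,0,11,0,0,0]'; python3 - <<'E'
from h import *
tool()
s=get_image("scene");t=get_image("top")
a=cv2.resize(s["frame"][150:310,280:480],None,fx=2,fy=2,interpolation=2);b=cv2.resize(t["frame"][160:320,140:340],None,fx=2,fy=2,interpolation=2)
cv2.imwrite("pics/st10.png",np.hstack([a,b])[:,:,::-1])
E
```

```text
clock: 10.78
position: [0.5314, 0.1956, 0.1996]
ee_rot: [-0.001, 0.682, 0.731, -0.0]
contact_force: [0.1, -0.4, 0.3]
width: 0.0001
clk 10.775 pos [0.5314 0.1956 0.1996] F [ 0.1 -0.4  0.3] w 0.0001 x-yaw 93.94 z [-0.001  0.001 -1.   ] q [0.23 0.3  1.61 0.   1.24 0.16]
```

View pics/st10.png

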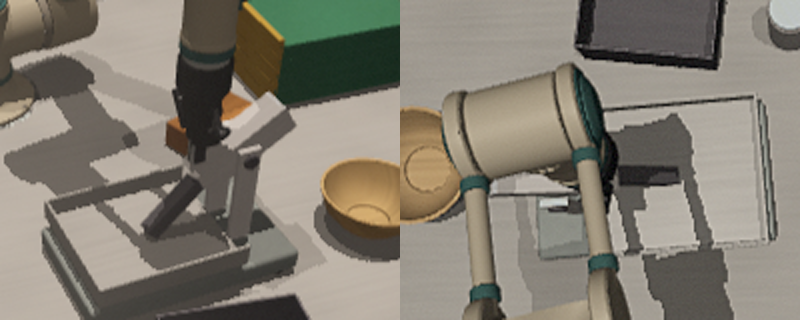

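The weight is out, leaning with its lower end in the pan near crop (155,225). I'll wait a moment and look again.

```bash
python3 -m jog '[0,0,0,0,0,0,0,0,0,0,0,0,0,0,0,0,0,0,0,0,0,0,0,0]'; python3 - <<'E'
from h import *
s=get_image("scene");t=get_image("top")
a=cv2.resize(s["frame"][180:310,300:440],None,fx=5,fy=4.6,interpolation=2)
cv2.imwrite("pics/st11.png",a[:,:,::-1])
E
```

```text
clock: 11.38
position: [0.5319, 0.195, 0.1999]
ee_rot: [0.0, 0.682, 0.731, 0.0]
contact_force: [-0.6, -0.3, 0.1]
width: -0.0001
```

View pics/st11.png

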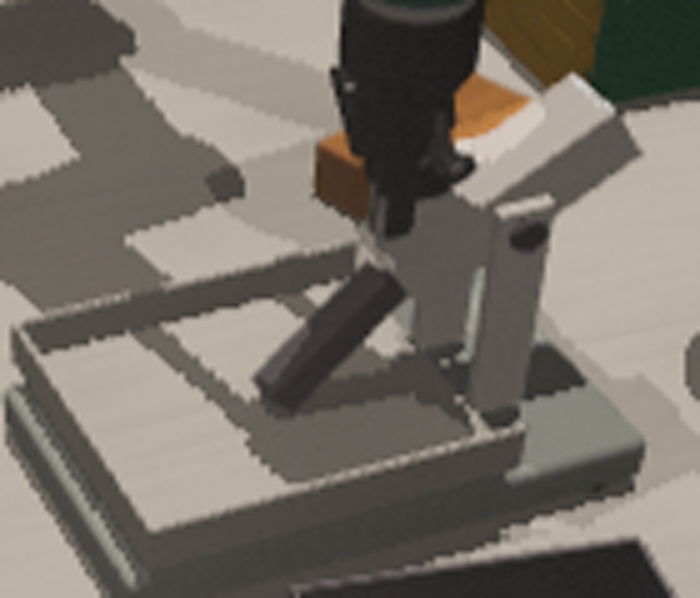

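The weight's tail still rests at the mouth, and the finger is unloaded. I'll back off gradually along the arc and see whether the spring frees it.

```bash
python3 -m jog '[0,0,-8,0,0,0,0,0,-16,0,0,0,0,0,-24,0,0,0,0,0,-24,0,0,0,0,0,-24,0,0,0]'; python3 - <<'E'
from h import *
s=get_image("scene");t=get_image("top")
a=cv2.resize(s["frame"][180:310,300:440],None,fx=5,fy=4.6,interpolation=2)
cv2.imwrite("pics/st12.png",a[:,:,::-1])
E
```

```text
clock: 12.1
position: [0.5325, 0.1949, 0.2243]
ee_rot: [0.001, 0.682, 0.731, 0.001]
contact_force: [1.5, -0.1, 1.7]
width: 0.0001
```

View pics/st12.png

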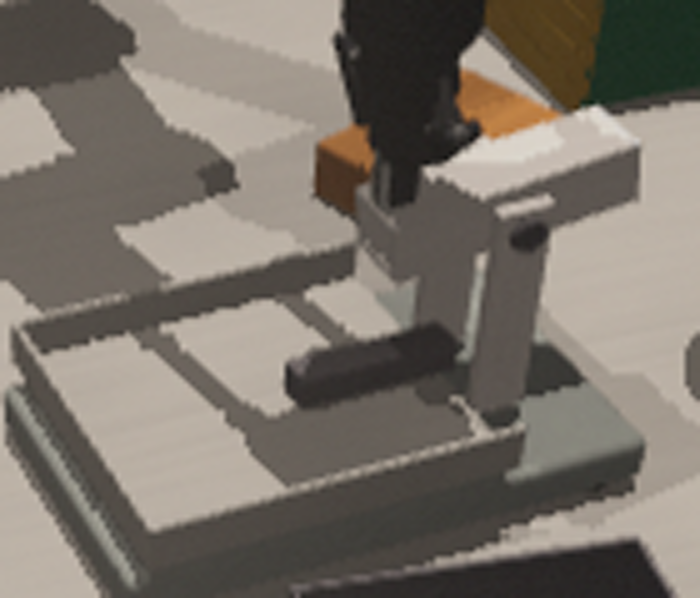

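The weight dropped free and lies flat in the pan, and the tube follows the finger back. I'll retrace the arc to let it come upright gently.

```bash
python3 -m jog '[15,0,-9,0,0,0,25,0,-16,0,0,0,34,0,-22,0,0,0,44,0,-32,0,0,0,57,0,-39,0,0,0,71,0,-43,0,0,0,85,0,-43,0,0,0,99,0,-40,0,0,0,111,0,-40,0,0,0,125,0,-40,0,0,0]'; python3 -m jog '[0,0,0,0,0,0,0,0,-60,0,0,0,0,0,-110,0,0,0,0,0,-110,0,0,0]'; python3 - <<'E'
from h import *
tool()
s=get_image("scene");t=get_image("top")
a=cv2.resize(s["frame"][150:310,280:480],None,fx=2,fy=2,interpolation=2);b=cv2.resize(t["frame"][160:320,140:340],None,fx=2,fy=2,interpolation=2)
cv2.imwrite("pics/st13.png",np.hstack([a,b])[:,:,::-1])
E
```

```text
clock: 13.45
position: [0.5232, 0.3204, 0.2635]
ee_rot: [-0.0, 0.682, 0.731, -0.0]
contact_force: [0.0, 0.2, -0.5]
width: -0.0002
clock: 13.95
position: [0.5249, 0.32, 0.379]
ee_rot: [0.002, 0.683, 0.731, 0.004]
contact_force: [-0.0, -0.0, -0.8]
width: 0.0001
clk 13.95 pos [0.5249 0.32   0.379 ] F [-0.  -0.  -0.8] w 0.0001 x-yaw 93.91 z [ 0.009  0.004 -1.   ] q [ 0.43  0.29  1.17 -0.    1.67  0.37]
```

View pics/st13.png

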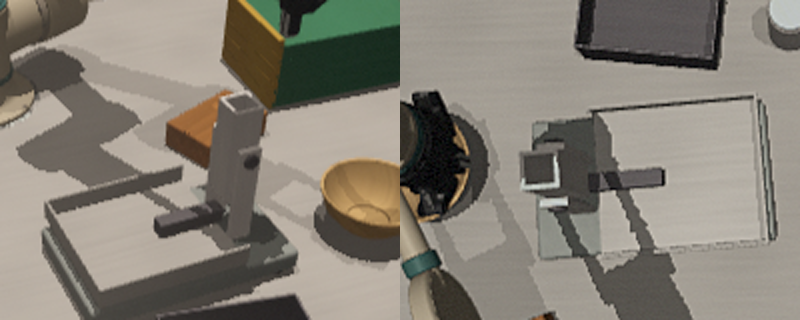

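The tube is upright and the weight is in the pan, its -y end at top pixel ~(272,248). I'll check that its tail lies on the floor, then head for the bar key.

```bash
python3 - <<'E'
from h import *
t=get_image("top")
o=np.array([.527,.258])-.155*np.array([-.0698,.9976])
for uv in((272,244.5),(272,252.5),(235,248),(235,256)):
    p=ray(t,uv,.085)[:2]-o;print(uv,p@[.9976,.0698],p@[-.0698,.9976])
tool((.539,-.2185,.38),(.539,-.2185,.14))
E
```

```text
(272, 244.5) 0.007848045997888048 0.03254729425098049
(272, 252.5) -0.014280839127227735 0.034273281661711064
(235, 248) 0.0076596987805836805 0.1356675346612849
(235, 256) -0.014508364919482118 0.1371903823443614
clk 14.1 pos [0.523  0.3192 0.3729] F [ 0.8  0.  -0.6] w -0.0005 x-yaw 93.91 z [-0.001 -0.001 -1.   ] q [ 0.43  0.3   1.18 -0.    1.67  0.37]
(0.539, -0.2185, 0.38) -> mm [-537.5  -20.7   -6.6]
(0.539, -0.2185, 0.14) -> mm [-537.3  -20.4  233.4]
```

The weight lies flat with its centre at scale y ≈ 86 mm. Its tail is about 5–8 mm past the floor edge at 130 mm, but it is stably supported. Now the bar key.

```bash
python3 -m jog '[-537,-20,0,0,0,82,-537,-20,0,0,0,82,-537,-20,0,0,0,82,-537,-20,0,0,0,82,-537,-20,0,0,0,82,-537,-20,0,0,0,82,-537,-20,0,0,0,82,-537,-20,0,0,0,82,-537,-20,0,0,0,82,-537,-20,0,0,0,82]'; python3 - <<'E'
from h import *
tool((.539,-.2185,.14),(.539,-.2185,.087))
E
```

```text
clock: 15.35
position: [0.5394, -0.2201, 0.371]
ee_rot: [-0.001, 0.995, 0.102, -0.002]
contact_force: [0.3, 0.5, -0.3]
width: -0.0
clk 15.35 pos [ 0.5394 -0.2201  0.371 ] F [ 0.3  0.5 -0.3] w -0.0 x-yaw 11.69 z [-0.004  0.001 -1.   ] q [-0.51  0.25  1.25 -0.    1.65  0.86]
(0.539, -0.2185, 0.14) -> mm [  0.9  -1.1 231. ]
(0.539, -0.2185, 0.087) -> mm [  1.1  -1.  284. ]
```

```bash
python3 -m jog '[0,-1,60,0,0,0,0,-1,120,0,0,0,0,-1,180,0,0,0,0,-1,230,0,0,0,0,-1,265,0,0,0,0,-1,283,0,0,0,0,-1,283,0,0,0,0,-1,283,0,0,0]'; python3 - <<'E'
from h import *
tool((.539,-.2185,.073))
s=get_image("scene");cv2.imwrite("pics/s14.png",cv2.resize(s["frame"][200:350,150:350],None,fx=4,fy=4,interpolation=2)[:,:,::-1])
E
```

```text
clock: 16.35
position: [0.5403, -0.2159, 0.0914]
ee_rot: [0.0, 0.995, 0.104, 0.0]
contact_force: [1.0, -0.3, 0.2]
width: -0.0001
clk 16.35 pos [ 0.5403 -0.2159  0.0914] F [ 1.  -0.3  0.2] w -0.0001 x-yaw 11.97 z [ 0. -0. -1.] q [-0.5   0.42  1.72  0.    1.01  0.86]
(0.539, -0.2185, 0.073) -> mm [-1.8  2.3 18.4]
```

View pics/s14.png

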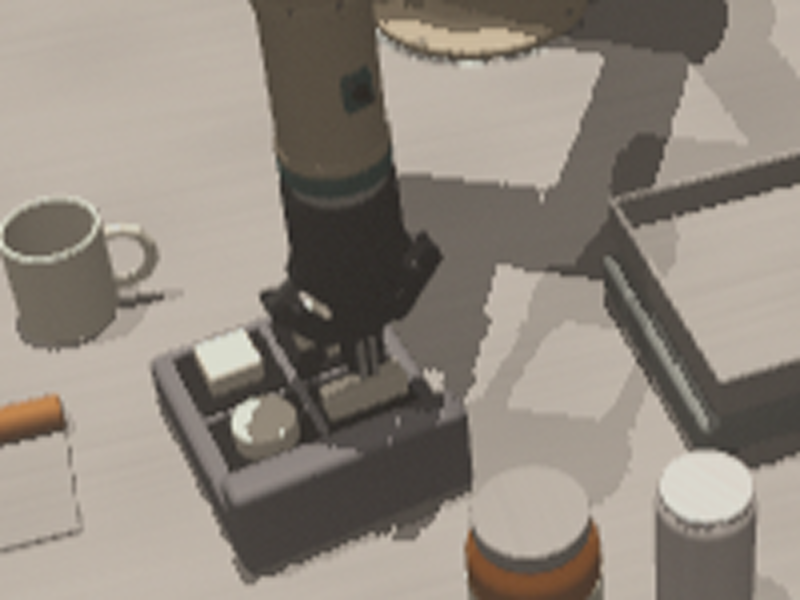

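The tip is just above the bar key (crop ~(368,375)). I'll correct about 2 mm and press.

```bash
python3 -m jog '[-1,2,4,0,0,0,-1,2,9,0,0,0,-1,2,13,0,0,0,-1,2,16,0,0,0,-1,2,17.5,0,0,0,-1,2,17.5,0,0,0,-1,2,17.5,0,0,0]'
```

```text
clock: 17.27
position: [0.5396, -0.2188, 0.0736]
ee_rot: [0.0, 0.995, 0.104, 0.0]
contact_force: [-1.2, -0.7, 3.2]
width: -0.0002
```

```bash
python3 -m jog '[0,0,1.5,0,0,0,0,0,2,0,0,0,0,0,2,0,0,0]'; python3 - <<'E'
from h import *
s=get_image("scene");cv2.imwrite("pics/s15.png",cv2.resize(s["frame"][200:350,150:350],None,fx=4,fy=4,interpolation=2)[:,:,::-1])
E
```

```text
clock: 17.65
position: [0.5396, -0.2188, 0.0729]
ee_rot: [0.0, 0.995, 0.104, 0.0]
contact_force: [-1.8, 0.6, 11.0]
width: 0.0
```

View pics/s15.png

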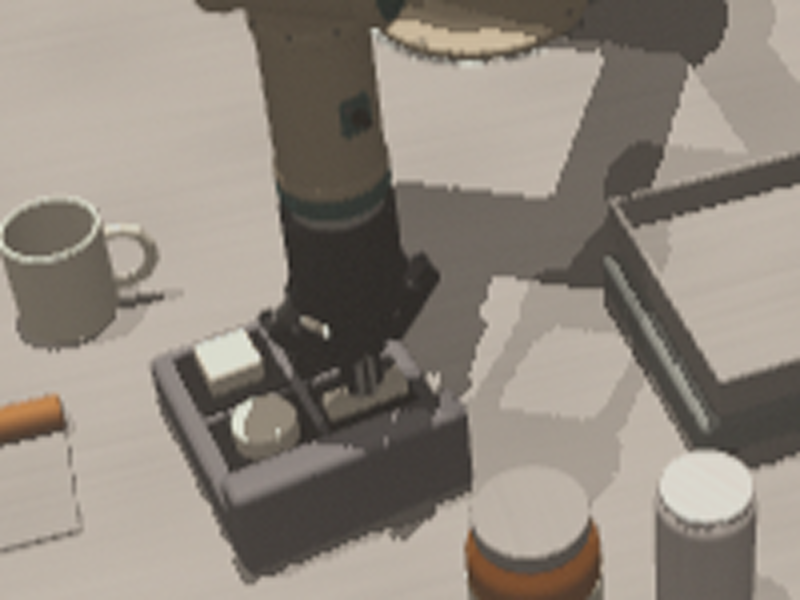

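At 11 N the bar key is on its stop. I'll lift well clear and check.

```bash
python3 -m jog '[0,0,-15,0,0,0,0,0,-60,0,0,0,0,0,-120,0,0,0,-40,0,-180,0,0,0,-90,0,-200,0,0,0,-90,0,-200,0,0,0,-90,0,-200,0,0,0,-90,0,-200,0,0,0]'; python3 - <<'E'
from h import *
tool()
s=get_image("scene");t=get_image("top")
a=cv2.resize(s["frame"][190:350,140:440],None,fx=2.6,fy=2.6,interpolation=2)
cv2.imwrite("pics/s16.png",a[:,:,::-1]);cv2.imwrite("pics/t16.png",t["frame"][:,:,::-1])
E
```

```text
clock: 18.7
position: [0.4518, -0.2367, 0.2701]
ee_rot: [-0.001, 0.995, 0.104, -0.001]
contact_force: [0.9, 0.5, -1.0]
width: 0.0003
clk 18.7 pos [ 0.4518 -0.2367  0.2701] F [ 0.9  0.5 -1. ] w 0.0003 x-yaw 11.98 z [-0.002  0.002 -1.   ] q [-0.62  0.17  1.6   0.    1.37  0.74]
```

View pics/s16.png

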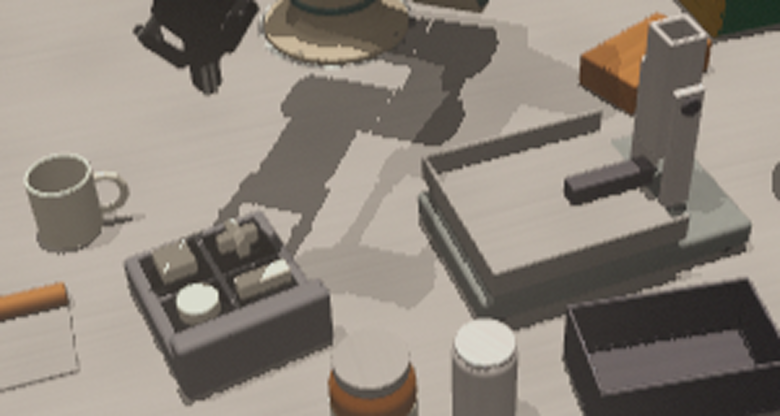

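View pics/t16.png

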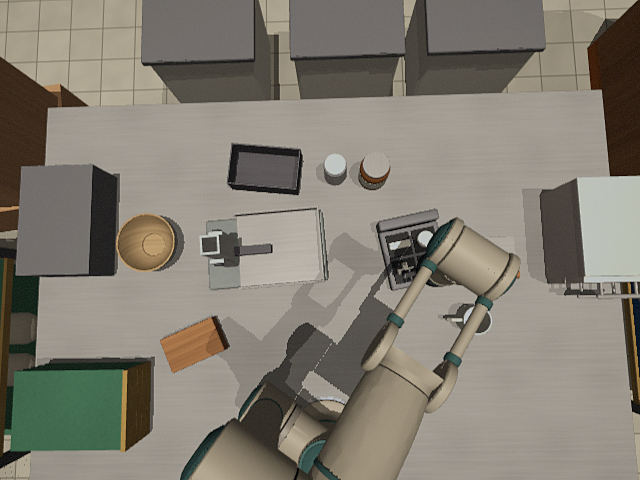

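All four keys are up, the tube mouth is back at (210,244), the weight lies in the pan at about (253,250), and nothing else has moved. The robot touches nothing, so I'm handing in.

```bash
python3 -c "
from rig import *
print(sign_off())"
```

```text
the job is handed in; nothing more can be done
None
```

I carried out the whole sequence in order and handed it in at about 18.7 s on the robot's clock. One thing is less than ideal: the weight's tail hangs slightly past the open edge of the pan.

- **Keys:** I pressed round, then square, then bar last, each until it hit its stop (about 8, 7 and 11 N on the tool). Each sprang back afterwards, and I never pressed the cross key.
- **Tube:** I pushed it past level until the weight slid out. The tail first caught on the mouth, so I backed the finger off slowly; the weight then dropped flat and the tube swung back upright. The robot did not touch the weight.
- **Last checks:** The final pictures show all four keys up, the tube upright, nothing else visibly moved and the arm clear of everything.
- **Weight position:** It lies flat and stable, with its centre about 86 mm from the scale's origin towards the tube. By my measurement its tail ends at about 136–138 mm, 6–8 mm past the floor edge at 130 mm. I left it there because the robot must not touch it.

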